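Close the filter clamp and hold its locking pin home

ROBOT

A 6-joint arm with a two-finger parallel gripper is mounted at the origin on the work surface. World frame = base frame: x ahead of the robot, y to its left, z up, the work surface at z = 0. Lengths are in m, angles in rad, forces in N, time in s.
With the tool pointing down it reaches from about 0.25 to 0.775 m from the base axis. Payload 4 kg.
Tool frame: the origin (TCP) lies between the finger pads; the fingertips stand 14 mm ahead of it and the grasp point (between the pads) lies 5 mm behind it (robot.tips_ahead is the distance from the TCP to the fingertips, in m); z points along the fingers, y is the direction in which the jaws open and shut (so a half turn about z gives the same grasp; the last joint's range is limited). The gripper opens to 94 mm and grips with 3 to 60 N. Pads are 16 mm wide; open, the fingers measure 119 mm over their backs; the gripper's body (75 mm by 177 mm) begins 78 mm behind the grasp point.
Start: joints at [-1.354, 0.087, 1.371, -0, 1.684, -0.103], TCP at [0.173, -0.522, 0.22] pointing down, gripper open.
Joint ranges: [-3.1, 3.1], [-0.76, 2.03], [0.27, 2.55], [-1.08, 4.22], [0.17, 2.65], [-2.57, 2.57]. Speed limits (rad/s): [2.79, 2.79, 3.14, 3.14, 3.14, 3.14].

INTERFACE

Orientations are given as [roll, pitch, yaw] about the fixed x, y, z axes, in that order (R = Rz(yaw) Ry(pitch) Rx(roll)).
In Python, from bench import robot, optics, job gives the robot as it stands.
- The arm moves only by the tool apply_moves, never from a script. Its argument "moves" is a list of rows, each a list of 3 entries, a list of its own where there are three numbers: the shift along the tool's x, y, z in cm, then the turn, a rotation vector about the tool's x, y, z in rad, then the opening, from 0 (shut) to 1 (fully open). In form: [[[tx, ty, tz], [rx, ry, rz], grip], ...]. A call has exactly 10 rows; each row is the pose to reach, as a shift and turn from the pose commanded when the call began, along the tool's axes at that moment; what a row does not reach only later rows make up. A row lasts 1/12 s, in which the tool goes at most 41.7 mm and 7.16 degrees, less where a joint would pass 70% of its speed; a pose out of reach is approached as far as the arm can. A call with a gripper value outside its range is refused whole. The fingers move at their own pace and stop on an object; the grip force is fixed at half the most. Time passes only in rows, so rows that repeat a pose let the fingers close, or fill a call up. It gives the time, the measured TCP pose, the force and the opening at its end, in the units of the state.
- robot.get_obs(): the state, without advancing time (a new reading comes with each control period).
- optics.snapshot(name): name is "scene" or "top" or "wrist"; returns the picture (480x640x3 uint8, red, green, blue); there is no depth.
- optics.get_calibration(name): a dict with "fx", "fy", "cx", "cy" (pixels), "rvec" (rotation vector, rad) and "tvec" (3), from world to camera coordinates, as OpenCV has them. Camera axes: x right, y down, z forward; pixel columns grow to the right and rows downward; lengths in m; the calibration is good to about 2 mm. A picture is of the moment at which its call begins: read the wrist's pose just before it. get_calibration takes no time and is no camera call; for the wrist camera it gives the pose at the moment of the call.
- job.close_job(): hands the job in, once; it reports no verdict.
The state is a dict: "time": time; "joint_positions": joint angles; "qvel": joint speeds; "joint_torque": joint torques, N m; "tool_pos": TCP position; "ee_rot": TCP orientation; "wrist_force": force on the tool from outside, world axes, zero at the start; "wrist_torque": the same for the moment, N m; "width": finger opening in m.
Only numpy, scipy, OpenCV 4.12 (cv2) and the standard library are available. Lean on these libraries where they do the work, as an engineer would, in place of code of your own. Each camera call takes 0.05 s, during which the arm holds its last target.

TASK

Swing the open lid of the hinged filter clamp shut, then take the locking pin out of the tube rack and push it down through the aligned holes in the lid's tongue and the base until its collar sits on the lid. Finish while still holding the pin in the gripper and pressing it firmly down, so that the clamp is kept shut: do not let go. Leave the capped tubes, the bottle and the jar standing where they are.

Things in the scene. Friction and masses are not known exactly. Their poses are not given: they have to be found in the camera images.
- clamp: The clamp's aluminium base, fixed to the table: plate 120 x 120 x 30 mm with a 44 x 44 mm tongue on its -x side. Origin under the centre of the plate; z up, x points from the tongue to the hinge, y along the hinge axis, which lies at x = +68 mm, z = 31 mm.
- base_hole (a point): Centre of the mouth of the round hole in the base's tongue, in its top face 30 mm above the table, 82 mm on the -x side of the clamp's origin. The hole is 12.5 mm wide and goes right through. Axes as the clamp's: z up, x towards the hinge axis, which lies 150 mm along +x and 1 mm higher.
- lid_hole (a point): Centre of the mouth of the 12.5 mm through hole in the lid's 44 x 44 mm tongue, on the outer face; moves with the lid. The lid is a white plastic plate 12 mm thick, 120 mm wide, with a clear window; its hole is 150 mm from the hinge, its outer face 12 mm outside the hinge axis. x points to the hinge, z out of the face. Lid shut: straight above the base hole, 43 mm above the table.
- lid_edge (a point): Point on the outer face of the lid where it can be pushed shut: middle of its width, just behind the tongue, 118 mm from the hinge axis. x and z as for the lid hole.
- lid (a joint): Opening of the lid, rad: 0 is shut, flat on the base; 0.7 to 1.1 at the start, 1.3 at most; grows as its free end swings up. The hinge is stiff: the lid stays where it is left, and a push of a few newtons at the free end moves it. It comes to a hard stop at 0: pressed shut it yields no further.
- pin_grip (a point): Middle of the pin's round grey grip, 20 mm in diameter, 42 mm tall. The pin stands upright in one of the rack's three holes. Below this point: grip ends at 21 mm; then a steel collar 28 mm in diameter, 4 mm thick, its underside 25 mm below; then a steel shank 10 mm in diameter, 36 mm long, tapered foot, tip 61 mm below. z points up along the pin. About 70 g.
- pin_tip (a point): Tip of the pin's shank, on its axis, at the very bottom. z points up along the pin.
- pin_collar (a point): Centre of the underside of the pin's collar, 36 mm above the tip. z points up along the pin.
- rack: White plastic tube rack, fixed, 75 x 225 x 45 mm (its x, y, z); origin at the centre of its underside. Three 14 mm holes lie in its top on the y axis at -75, 0 and +75 mm; the pin stands in one with its collar on the rack's top, capped tubes in the other two. The small grey discs are blind marks.
- tube1_cap (a point): Middle of the cap of one sample tube (bystander): cap 19 mm in diameter and 12 mm tall on the rack's top; the tube hangs below it in the hole.
- tube2_cap (a point): Middle of the cap of the other, identical sample tube (bystander).
- bottle: White plastic bottle (bystander), 60 mm in diameter, 170 mm tall, standing; origin at the centre of its underside.
- jar: Clear jar with a lid (bystander), 54 mm in diameter, 60 mm tall, standing; origin at the centre of its underside.
Things that resemble listed ones, but are neither listed nor needed, are in the scene too. What is shaped like the part that bears pin_grip but blue is not meant. There is more than one size of the clamp; the job needs the smaller.

How it is judged:
On the way, in this order (a step that is already met when the one before it is completed fails the run):
1. the lid is swung shut (value of joint lid below 0.05 rad), for 0.2 s.
2. the pin is pushed through both holes until its collar is close to the lid (value of joint lid below 0.05 rad and horizontal distance between pin_tip and base_hole below 0.004 m and z of pin_tip in the frame of base_hole below -0.018 m), for 0.1 s.
At the end, for the whole second after the job is handed in: For the last second: lid below 0.015 rad; pin tip within 4 mm of the base hole's axis and 20 mm or more below the base's top, tilt under 0.1 rad; collar within 4 mm of its seat on the lid; the fingers hold the pin, and it presses on the lid with over 3 N (value of joint lid below 0.015 rad and horizontal distance between pin_tip and base_hole below 0.004 m and z of pin_tip in the frame of base_hole below -0.02 m and distance between pin_collar and lid_hole below 0.004 m and angle between the z axis of pin_tip and the z axis of base_hole, either way round below 0.1 rad and contact force between pin and lid above 3 N and contact force between the fingers and pin above 3 N); the arm keeps its last pose, push and grip.
It fails at once if a tube is pulled out or knocked away (distance of any of tube1_cap, tube2_cap from where it was at the start of the episode above 0.02 m).
It fails at once if the bottle or the jar is shoved or knocked over (distance of any of bottle, jar from where it was at the start of the episode above 0.03 m or angle between any of bottle, jar's own z axis and vertical above 0.4 rad).
It also fails if it takes over 54 s, if anything falls off the work surface, if the arm or the gripper's body presses on something with over 40 N, if the wrist force passes 120 N, or if a joint passes its speed limit or range.

## Working session

There is one attempt and no reset: what is moved stays moved. The work goes in short steps, Python scripts to look and compute and a tool call to move; the robot and the scene stay as the last step left them, time stands still between calls to the robot, and variables do not carry over. Pictures are saved under pics/ and viewed, and the job is handed in when it is done.

Besides the shell and the picture viewer there is one more tool, called in YAML: its name, and indented under it one key for each argument. apply_moves: Moves the arm, as the interface text tells. Its arguments: {"type":"object","properties":{"moves":{"type":"array"}},"required":["moves"]}

```bash
mkdir -p pics; ls
python3 - <<'E'
from bench import robot, optics, job
import cv2
print(robot.get_obs())
for n in ["scene","top","wrist"]:
    c=optics.get_calibration(n); print(n,c)
    im=optics.snapshot(n); cv2.imwrite(f"pics/{n}0.png",im[:,:,::-1])
E
```

```text
pics
{'time': 0.0, 'joint_positions': array([-1.35408319e+00,  8.79540995e-02,  1.37219992e+00, -4.11133647e-05,
        1.68358503e+00, -1.03124262e-01]), 'qvel': array([ 0.00044265,  0.00099251, -0.00010805, -0.00118943, -0.00037807,
        0.00052378]), 'joint_torque': array([ 7.64073611e-04, -3.40188074e+01, -3.02423930e+01,  7.19343871e-02,
        3.30466940e-02, -1.76479839e-04]), 'tool_pos': array([ 0.17278892, -0.52162878,  0.21833219]), 'ee_rot': array([-3.13945345e+00, -1.80308410e-04,  3.19832627e-01]), 'wrist_force': array([-0.13073873,  0.09630398, -0.85444314]), 'wrist_torque': array([-0.02161352,  0.00300745,  0.01978094]), 'width': 0.09409681972884115}
scene {'fx': 569.4002044026579, 'fy': 569.4002044026579, 'cx': 321.6171231989508, 'cy': 241.59975097993, 'rvec': array([ 1.56192526,  2.18559174, -0.71180865]), 'tvec': array([ 0.2580897 , -0.40155359,  1.48818165])}
top {'fx': 610.6237141630604, 'fy': 610.6237141630604, 'cx': 323.8039918724316, 'cy': 240.3306446269089, 'rvec': array([ 2.10417315, -2.15513075,  0.18666227]), 'tvec': array([-0.07790797,  0.59570489,  1.1970165 ])}
wrist {'fx': 385.54192160583034, 'fy': 385.54192160583034, 'cx': 320.06674870006236, 'cy': 245.14597992145272, 'rvec': array([-2.37155232,  1.71266836,  0.22410824]), 'tvec': array([-0.54881918, -0.02590903,  0.39074027])}
```

View pics/scene0.png

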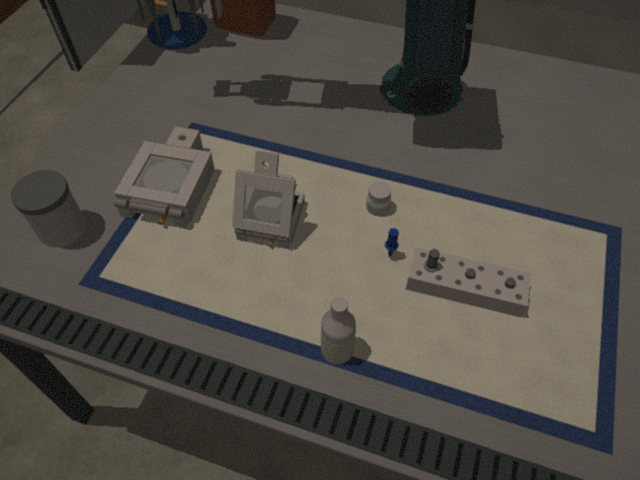

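View pics/top0.png

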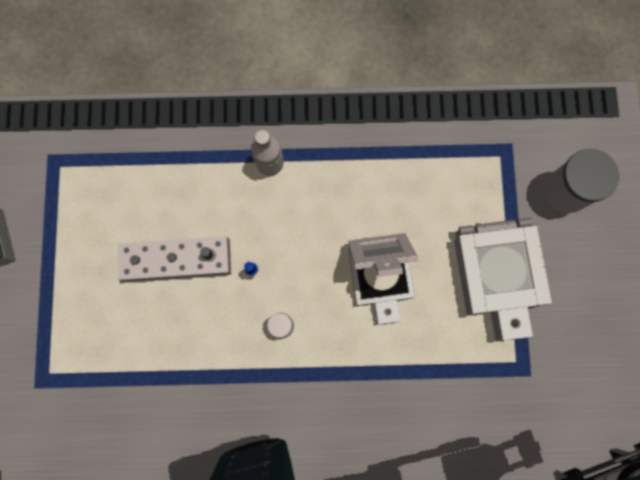

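View pics/wrist0.png

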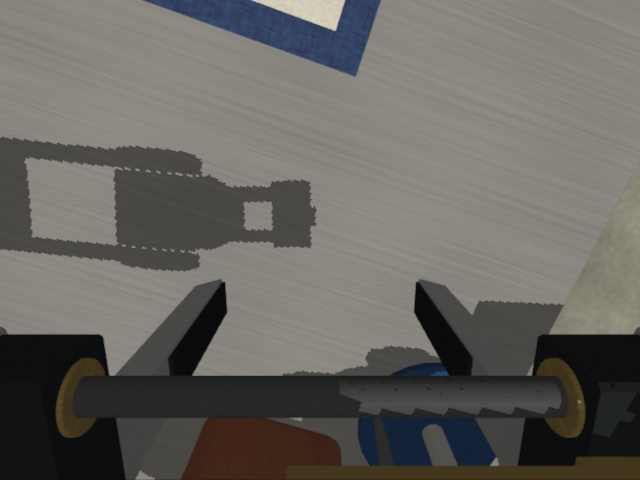

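The top view shows the small clamp (tongue hole about (387,312), lid open), the pin in the rack at about (206,252), tubes at (171,257) and (134,260), the bottle at (267,155) and the jar at (279,326). I'll zoom in for the measurements.

```bash
cat > h.py <<'E'
import numpy as np, cv2
from bench import robot, optics, job
from scipy.spatial.transform import Rotation as R
def K(c): return np.array([[c['fx'],0,c['cx']],[0,c['fy'],c['cy']],[0,0,1]])
def proj(name,p,c=None):
    c=c or optics.get_calibration(name)
    return cv2.projectPoints(np.array(p,float).reshape(-1,3),c['rvec'],c['tvec'],K(c),None)[0].reshape(-1,2)
def back(name,uv,z,c=None):
    c=c or optics.get_calibration(name)
    Rm=cv2.Rodrigues(c['rvec'])[0]; C=-Rm.T@c['tvec']
    d=Rm.T@np.array([(uv[0]-c['cx'])/c['fx'],(uv[1]-c['cy'])/c['fy'],1])
    return C+d*(z-C[2])/d[2]
E
python3 - <<'E'
from h import *
a=cv2.imread('pics/top0.png'); s=cv2.imread('pics/scene0.png')
def crop(im,x,y,w,h,f,n): cv2.imwrite(n,cv2.resize(im[y:y+h,x:x+w],None,fx=f,fy=f,interpolation=cv2.INTER_CUBIC))
crop(a,340,225,100,105,5,'pics/c1.png')
crop(a,110,225,160,70,5,'pics/c2.png')
crop(s,220,140,100,110,5,'pics/c3.png')
crop(s,380,220,160,100,5,'pics/c4.png')
E
```

```text
(no output)
```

View pics/c1.png

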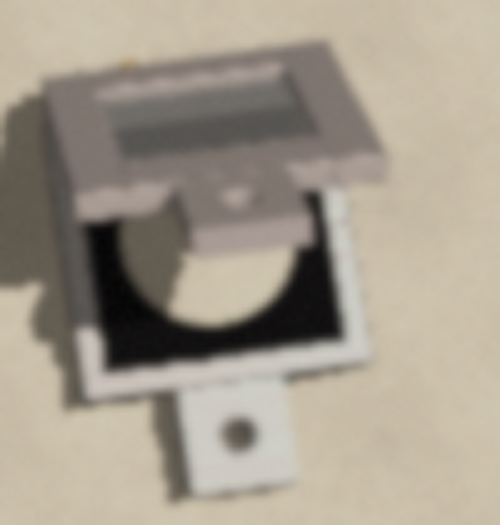

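View pics/c2.png

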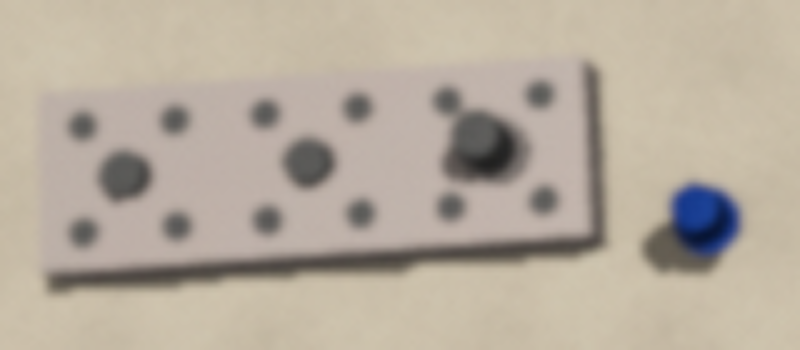

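View pics/c3.png

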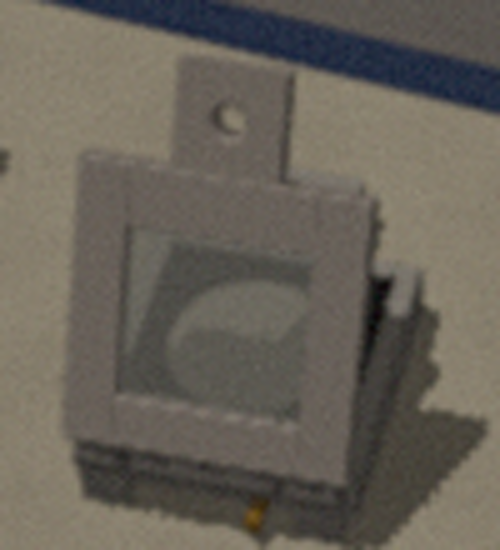

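View pics/c4.png

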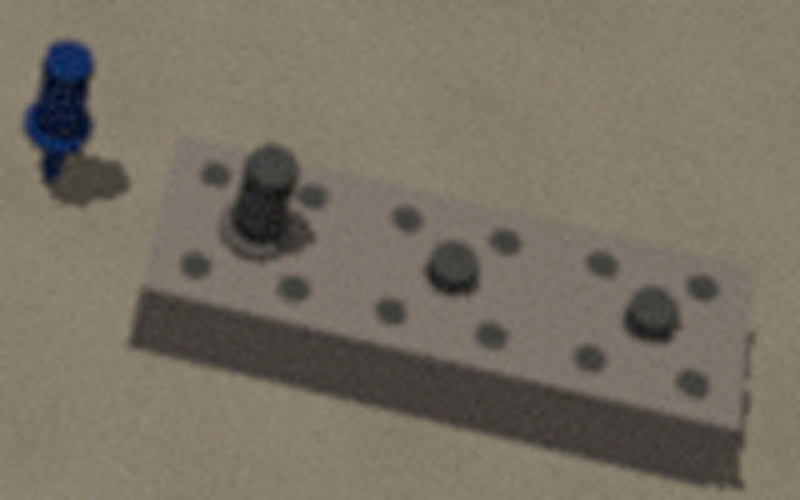

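```bash
cat > fit.py <<'E'
from h import *
from scipy.optimize import least_squares
ct=optics.get_calibration('top'); cs=optics.get_calibration('scene')
def px(p,o,f=5): return (np.array(p)+.5)/f-.5+np.array(o)
T=lambda p:px(p,(340,225)); S=lambda p:px(p,(220,140))
# (frame, pt, cam, uv)
obs=[('b',(-.082,0,.03),'t',T((239,434))),('b',(-.104,.022,.03),'t',T((192,494))),('b',(-.104,-.022,.03),'t',T((297,484))),
('b',(-.060,-.060,.03),'t',T((368,357))),
('l',(-.150,0,.012),'t',T((238,195))),('l',(-.128,.06,.012),'t',T((76,193))),('l',(-.128,-.06,.012),'t',T((385,153))),
('l',(-.172,.022,.012),'t',T((190,230))),('l',(-.172,-.022,.012),'t',T((310,217))),
('l',(-.150,0,.012),'s',S((229,117))),('l',(-.172,-.022,.012),'s',S((181,58))),('l',(-.172,.022,.012),'s',S((292,72))),
('l',(-.128,-.06,.012),'s',S((82,152))),('l',(-.128,.06,.012),'s',S((367,192))),
]
def world(fr,p,q):
    x,y,yaw,th=q; p=np.array(p)
    if fr=='l': 
        c,s=np.cos(th),np.sin(th)
        # opening: free end (-x) goes up
        p=np.array([.068+c*p[0]+s*p[2],p[1],.031-s*p[0]+c*p[2]])
    c,s=np.cos(yaw),np.sin(yaw)
    return np.array([x+c*p[0]-s*p[1],y+s*p[0]+c*p[1],p[2]])
def res(q): return np.concatenate([proj('',world(f,p,q),ct if c=='t' else cs)[0]-uv for f,p,c,uv in obs])
b=back('top',obs[0][3],.03,ct)
if __name__=='__main__':
    print('hole back',b)
    r=least_squares(res,[b[0]+.08,b[1],0,.9]); print(r.x); print(res(r.x).reshape(-1,2).round(2))
    print('base hole',world('b',(-.082,0,.03),r.x),'edge',world('l',(-.118,0,.012),r.x),'tongue tip',world('l',(-.172,0,.012),r.x))
    T2=lambda p:px(p,(110,225)); S2=lambda p:px(p,(380,220))
    print('pin top',back('top',T2((480,134)),.091,ct),back('scene',S2((271,163)),.091,cs))
    print('collar',back('scene',S2((258,233)),.045,cs),)
    print('tubes',[back('top',T2(p),.057,ct)[:2] for p in [(309,161),(125,175)]],[back('scene',S2(p),.057,cs)[:2] for p in [(454,260),(653,305)]])
    print('rack marks z45',[back('top',T2(p),.045,ct)[:2] for p in [(83,126),(540,95),(83,232),(544,200)]])
    print('bluepin top',back('top',T2((697,208)),.067,ct),'jar',back('top',(280,324),.06,ct),'bottle',back('top',(263,138),.17,ct))
    print('bigclamp corner',back('top',(460,232),.045,ct))
E
python3 fit.py
```

```text
hole back [ 0.44726043 -0.21839517  0.03      ]
[ 0.52838554 -0.2078776   0.11465977  1.00428145]
[[-0.55  0.18]
 [-0.16  0.45]
 [ 0.22 -0.56]
 [ 0.92  0.82]
 [ 0.15  0.76]
 [-1.    0.7 ]
 [ 0.29 -0.04]
 [-0.21  0.43]
 [-0.23 -0.3 ]
 [-0.15  0.82]
 [-0.68 -0.26]
 [-0.78  0.45]
 [-1.1  -0.05]
 [ 1.25  1.67]]
base hole [ 0.44692397 -0.21725911  0.03      ] edge [ 0.54308374 -0.20618488  0.13700597] tongue tip [ 0.51429253 -0.20950062  0.1825699 ]
pin top [0.57023611 0.14193636 0.091     ] [0.57167074 0.14525877 0.091     ]
collar [0.57183966 0.14762844 0.045     ]
tubes [array([0.56634936, 0.21784886]), array([0.56240303, 0.2923822 ])] [array([0.56823798, 0.22081594]), array([0.56407401, 0.29527027])]
rack marks z45 [array([0.58498688, 0.3139971 ]), array([0.59338225, 0.12636295]), array([0.54111769, 0.31256642]), array([0.54977177, 0.12444166])]
bluepin top [0.54196929 0.05920262 0.067     ] jar [ 0.42577367 -0.00119621  0.06      ] bottle [0.77372155 0.01929236 0.17      ]
bigclamp corner [ 0.60560035 -0.37326559  0.045     ]
```

```bash
cat >> h.py <<'E'
import json
def Rt(yaw): return R.from_euler('xyz',[np.pi,0,yaw])
def getc(): return json.load(open('cmd.json'))
def setc(pos,yaw): json.dump([list(map(float,pos)),float(yaw)],open('cmd.json','w'))
def rows(wps,commit=True):
    """wps: 10 x (x,y,z,yaw,grip) world; prints rows"""
    p0,y0=getc(); p0=np.array(p0); out=[]
    for x,y,z,yaw,g in wps:
        t=Rt(y0).inv().apply(np.array([x,y,z])-p0)*100
        rv=(Rt(y0).inv()*Rt(yaw)).as_rotvec()
        out.append([[round(float(v),2) for v in t],[0,0,round(float(rv[2]),3)],g])
    assert len(out)==10
    for o in out: print(json.dumps(o)+',')
    t,rv,_=out[-1]
    if commit: setc(p0+Rt(y0).apply(np.array(t)/100),y0-rv[2])
def lerp(pts,n,grip):
    """piecewise: pts list of (x,y,z,yaw) starting from cmd; n list of row counts"""
    p,y=getc(); cur=np.array([*p,y]); w=[]
    for q,k in zip(pts,n):
        q=np.array(q,float)
        for i in range(1,k+1): w.append([*(cur+(q-cur)*i/k),grip])
        cur=q
    return w
E
python3 - <<'E'
from h import *
from fit import *
setc([.173,-.522,.22],.3198)
q=least_squares(res,[.53,-.21,0,.9]).x
json.dump(list(q),open('clamp.json','w'))
w=world('l',(-.118,0,.012),q); n=np.array([np.sin(q[3])*np.cos(q[2]),np.sin(q[3])*np.sin(q[2]),np.cos(q[3])])
ux=np.array([np.cos(q[2]),np.sin(q[2]),0])
tcp=w+.03*n+.008*ux+[0,0,.014]; print(tcp)
print('A'); 
hi=[*(tcp+.02*ux)[:2],.28,q[2]]
rows(lerp([[.35,-.42,.28,.2],hi],[6,7],0)[:10]); 
rows(lerp([hi,[*tcp,q[2]]],[4,6],0))
E
```

```text
[ 0.57617829 -0.20237355  0.16710681]
A
[[3.33, -0.69, -1.0], [0, 0, 0.02], 0],
[[6.67, -1.37, -2.0], [0, 0, 0.04], 0],
[[10.0, -2.06, -3.0], [0, 0, 0.06], 0],
[[13.34, -2.75, -4.0], [0, 0, 0.08], 0],
[[16.67, -3.43, -5.0], [0, 0, 0.1], 0],
[[20.01, -4.12, -6.0], [0, 0, 0.12], 0],
[[24.33, -6.0, -6.0], [0, 0, 0.132], 0],
[[28.66, -7.87, -6.0], [0, 0, 0.144], 0],
[[32.98, -9.75, -6.0], [0, 0, 0.156], 0],
[[37.31, -11.63, -6.0], [0, 0, 0.169], 0],
[[2.96, -1.93, -0.0], [0, 0, 0.009], 0],
[[5.92, -3.87, -0.0], [0, 0, 0.018], 0],
[[8.88, -5.8, -0.0], [0, 0, 0.027], 0],
[[11.84, -7.73, -0.0], [0, 0, 0.036], 0],
[[11.51, -7.74, 1.88], [0, 0, 0.036], 0],
[[11.17, -7.76, 3.76], [0, 0, 0.036], 0],
[[10.84, -7.77, 5.64], [0, 0, 0.036], 0],
[[10.51, -7.78, 7.53], [0, 0, 0.036], 0],
[[10.17, -7.79, 9.41], [0, 0, 0.036], 0],
[[9.84, -7.8, 11.29], [0, 0, 0.036], 0],
```

apply_moves:
  moves:
    - [[3.33, -0.69, -1.0], [0, 0, 0.02], 0]
    - [[6.67, -1.37, -2.0], [0, 0, 0.04], 0]
    - [[10.0, -2.06, -3.0], [0, 0, 0.06], 0]
    - [[13.34, -2.75, -4.0], [0, 0, 0.08], 0]
    - [[16.67, -3.43, -5.0], [0, 0, 0.1], 0]
    - [[20.01, -4.12, -6.0], [0, 0, 0.12], 0]
    - [[24.33, -6.0, -6.0], [0, 0, 0.132], 0]
    - [[28.66, -7.87, -6.0], [0, 0, 0.144], 0]
    - [[32.98, -9.75, -6.0], [0, 0, 0.156], 0]
    - [[37.31, -11.63, -6.0], [0, 0, 0.169], 0]

```text
time: 0.98
tool_pos: [0.4753, -0.3074, 0.2792]
ee_rot: [-3.141, 0.0, 0.15]
wrist_force: [-0.4, -0.5, 0.2]
width: 0.0306
```

apply_moves:
  moves:
    - [[2.96, -1.93, 0], [0, 0, 0.009], 0]
    - [[5.92, -3.87, 0], [0, 0, 0.018], 0]
    - [[8.88, -5.8, 0], [0, 0, 0.027], 0]
    - [[11.84, -7.73, 0], [0, 0, 0.036], 0]
    - [[11.51, -7.74, 1.88], [0, 0, 0.036], 0]
    - [[11.17, -7.76, 3.76], [0, 0, 0.036], 0]
    - [[10.84, -7.77, 5.64], [0, 0, 0.036], 0]
    - [[10.51, -7.78, 7.53], [0, 0, 0.036], 0]
    - [[10.17, -7.79, 9.41], [0, 0, 0.036], 0]
    - [[9.84, -7.8, 11.29], [0, 0, 0.036], 0]

```text
time: 1.82
tool_pos: [0.5593, -0.2169, 0.1651]
ee_rot: [-3.141, 0.001, 0.115]
wrist_force: [0.2, 0.3, -0.0]
width: 0.0005
```

Run:
```python
from h import *
print(getc()); cv2.imwrite('pics/top1.png',optics.snapshot('top')[:,:,::-1]);cv2.imwrite('pics/w1.png',optics.snapshot('wrist')[:,:,::-1])
o=robot.get_obs(); print(o['tool_pos'],o['ee_rot'],o['wrist_force'],o['time'])
```

```text
[[0.5761865985619693, -0.20240531875296786, 0.16709999999999997], 0.11479999999999996]
[ 0.55717795 -0.21607166  0.16187675] [-3.13676951  0.00766819  0.11454182] [-0.55570739 -0.12485554 -0.43978193] 1.9167
```

View pics/top1.png

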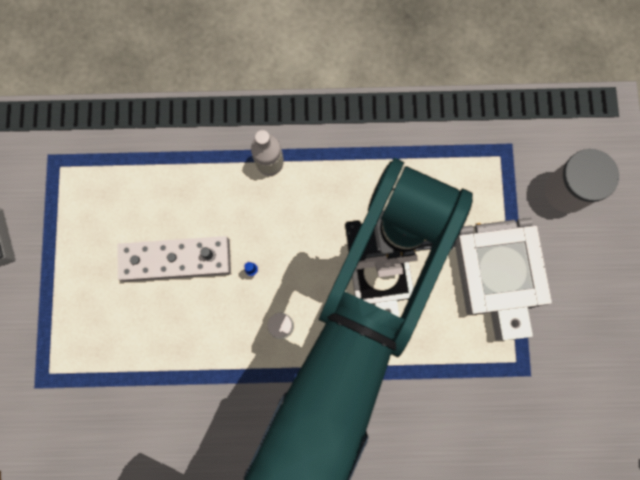

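View pics/w1.png

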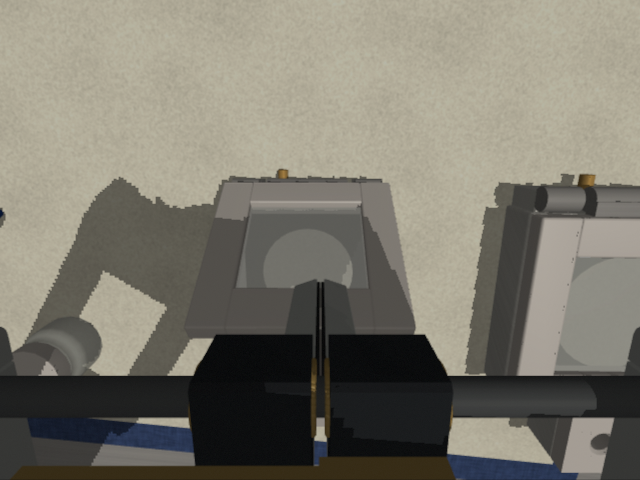

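Run:
```python
from h import *
from fit import world
o=robot.get_obs(); print(o['tool_pos'],o['ee_rot'],o['wrist_force'],o['time'])
q=np.array(json.load(open('clamp.json')))
p=o['tool_pos']; setc(p,o['ee_rot'][2])
ux=np.array([np.cos(q[2]),np.sin(q[2]),0])
c=p-.008*ux-[0,0,.014]
d=c-np.array([q[0],q[1],0]); X=d@ux-.068; Z=c[2]-.031; Y=d@np.array([-ux[1],ux[0],0]);print(X,Z,Y)
print('r',np.hypot(X,Z),'angle', np.arctan2(Z,-X)-.012/np.hypot(X,Z))
# arc
wp=[]
for th in np.linspace(1.0,-.03,25):
    cc,s=np.cos(th),np.sin(th); r=.12+.0*th
    w=world('l',(-r,0,.012),[*q[:3],th])+.008*ux+[0,0,.014]
    wp.append([*w,q[2],0])
    print(th.round(2),w.round(4))
rows(wp[0:10])
rows(wp[10:20]); 
rows(wp[20:25]+[wp[24]]*5)
```

```text
[ 0.55717795 -0.21607166  0.16187675] [-3.13676951  0.00766819  0.11454182] [-0.55570739 -0.12485554 -0.43978193] 1.9167
-0.048334121449459116 0.11687675039919918 -0.011434361550164186
r 0.12647672544847044 angle 1.0837865371263076
1.0 [ 0.5495 -0.2054  0.1525]
0.96 [ 0.545 -0.206  0.15 ]
0.91 [ 0.5406 -0.2065  0.1474]
0.87 [ 0.5363 -0.207   0.1445]
0.83 [ 0.5321 -0.2075  0.1415]
0.79 [ 0.528  -0.2079  0.1383]
0.74 [ 0.5241 -0.2084  0.135 ]
0.7 [ 0.5204 -0.2088  0.1314]
0.66 [ 0.5167 -0.2092  0.1278]
0.61 [ 0.5133 -0.2096  0.1239]
0.57 [ 0.51   -0.21    0.1199]
0.53 [ 0.5069 -0.2104  0.1158]
0.48 [ 0.504  -0.2107  0.1116]
0.44 [ 0.5012 -0.211   0.1072]
0.4 [ 0.4987 -0.2113  0.1027]
0.36 [ 0.4963 -0.2116  0.0981]
0.31 [ 0.4942 -0.2118  0.0934]
0.27 [ 0.4922 -0.212   0.0886]
0.23 [ 0.4904 -0.2122  0.0838]
0.18 [ 0.4889 -0.2124  0.0788]
0.14 [ 0.4876 -0.2126  0.0738]
0.1 [ 0.4864 -0.2127  0.0688]
0.06 [ 0.4855 -0.2128  0.0637]
0.01 [ 0.4848 -0.2129  0.0585]
-0.03 [ 0.4844 -0.2129  0.0534]
[[-0.64, -1.14, 0.94], [0, 0, -0.0], 0],
[[-1.1, -1.14, 1.19], [0, 0, -0.0], 0],
[[-1.54, -1.14, 1.
[... 401 characters left out ...]
1.23], [0, 0, -0.0], 0],
[[-1.21, -0.0, 1.67], [0, 0, -0.0], 0],
[[-1.47, -0.0, 2.12], [0, 0, -0.0], 0],
[[-1.7, -0.0, 2.58], [0, 0, -0.0], 0],
[[-1.92, -0.0, 3.05], [0, 0, -0.0], 0],
[[-2.12, -0.0, 3.53], [0, 0, -0.0], 0],
[[-2.3, -0.0, 4.01], [0, 0, -0.0], 0],
[[-2.45, -0.0, 4.51], [0, 0, -0.0], 0],
[[-0.14, -0.0, 0.5], [0, 0, -0.0], 0],
[[-0.25, -0.0, 1.0], [0, 0, -0.0], 0],
[[-0.34, -0.0, 1.51], [0, 0, -0.0], 0],
[[-0.41, -0.0, 2.02], [0, 0, -0.0], 0],
[[-0.46, -0.0, 2.54], [0, 0, -0.0], 0],
[[-0.46, -0.0, 2.54], [0, 0, -0.0], 0],
[[-0.46, -0.0, 2.54], [0, 0, -0.0], 0],
[[-0.46, -0.0, 2.54], [0, 0, -0.0], 0],
[[-0.46, -0.0, 2.54], [0, 0, -0.0], 0],
[[-0.46, -0.0, 2.54], [0, 0, -0.0], 0],
```

apply_moves:
  moves:
    - [[-0.64, -1.14, 0.94], [0, 0, 0], 0]
    - [[-1.1, -1.14, 1.19], [0, 0, 0], 0]
    - [[-1.54, -1.14, 1.45], [0, 0, 0], 0]
    - [[-1.98, -1.14, 1.73], [0, 0, 0], 0]
    - [[-2.4, -1.14, 2.03], [0, 0, 0], 0]
    - [[-2.8, -1.14, 2.35], [0, 0, 0], 0]
    - [[-3.2, -1.14, 2.69], [0, 0, 0], 0]
    - [[-3.58, -1.14, 3.04], [0, 0, 0], 0]
    - [[-3.94, -1.14, 3.41], [0, 0, 0], 0]
    - [[-4.29, -1.14, 3.8], [0, 0, 0], 0]

```text
time: 2.75
tool_pos: [0.5153, -0.2113, 0.1284]
ee_rot: [3.141, 0.0, 0.114]
wrist_force: [-0.2, 1.0, 2.3]
width: 0.0006
```

Run:
```python
from h import *
cv2.imwrite('pics/w2.png',optics.snapshot('wrist')[:,:,::-1])
o=robot.get_obs(); print(o['tool_pos'],o['ee_rot'],o['wrist_force'],o['time'])
```

```text
[ 0.51432364 -0.21117005  0.12731179] [3.14150799e+00 2.22796436e-03 1.14198498e-01] [-0.04105897  0.83869091  0.54114786] 2.8
```

View pics/w2.png

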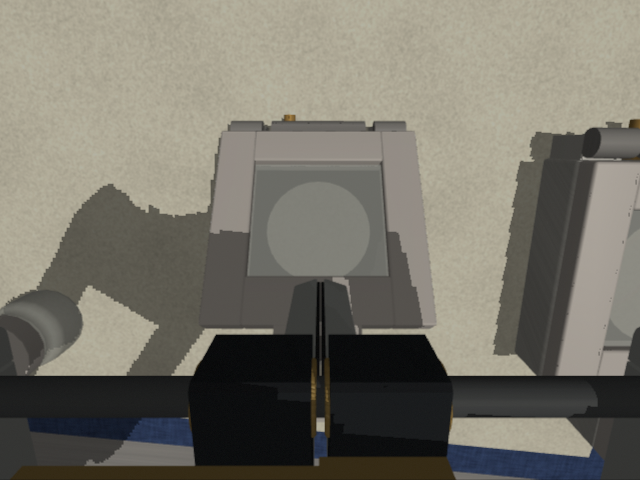

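apply_moves:
  moves:
    - [[-0.35, 0, 0.45], [0, 0, 0], 0]
    - [[-0.65, 0, 0.9], [0, 0, 0], 0]
    - [[-0.95, 0, 1.35], [0, 0, 0], 0]
    - [[-1.22, 0, 1.8], [0, 0, 0], 0]
    - [[-1.48, 0, 2.25], [0, 0, 0], 0]
    - [[-1.7, 0, 2.75], [0, 0, 0], 0]
    - [[-1.92, 0, 3.25], [0, 0, 0], 0]
    - [[-2.12, 0, 3.75], [0, 0, 0], 0]
    - [[-2.3, 0, 4.25], [0, 0, 0], 0]
    - [[-2.45, 0, 4.75], [0, 0, 0], 0]

```text
time: 3.63
tool_pos: [0.4911, -0.2135, 0.0804]
ee_rot: [-3.141, 0.001, 0.115]
wrist_force: [-0.9, 1.0, 1.8]
width: 0.0004
```

apply_moves:
  moves:
    - [[-0.15, 0, 0.5], [0, 0, 0], 0]
    - [[-0.25, 0, 1.0], [0, 0, 0], 0]
    - [[-0.34, 0, 1.5], [0, 0, 0], 0]
    - [[-0.4, 0, 1.8], [0, 0, 0], 0]
    - [[-0.45, 0, 2.1], [0, 0, 0], 0]
    - [[-0.45, 0, 2.25], [0, 0, 0], 0]
    - [[-0.45, 0, 2.4], [0, 0, 0], 0]
    - [[-0.45, 0, 2.5], [0, 0, 0], 0]
    - [[-0.45, 0, 2.5], [0, 0, 0], 0]
    - [[-0.45, 0, 2.5], [0, 0, 0], 0]

```text
time: 4.47
tool_pos: [0.4869, -0.214, 0.0572]
ee_rot: [3.142, 0.0, 0.115]
wrist_force: [-4.0, 0.9, 6.5]
width: 0.0003
```

apply_moves:
  moves:
    - [[0, 0, 0.1], [0, 0, 0], 0]
    - [[0, 0, 0.2], [0, 0, 0], 0]
    - [[0, 0, 0.2], [0, 0, 0], 0]
    - [[0, 0, 0.2], [0, 0, 0], 0]
    - [[0, 0, 0.0], [0, 0, 0], 0]
    - [[0, 0, -1.0], [0, 0, 0], 0]
    - [[0, 0, -4], [0, 0, 0], 0]
    - [[0, 0, -8], [0, 0, 0], 0]
    - [[0, 0, -12], [0, 0, 0], 0.5]
    - [[0, 0, -16], [0, 0, 0], 0.5]

```text
time: 5.3
tool_pos: [0.4869, -0.2137, 0.2177]
ee_rot: [-3.141, -0.0, 0.115]
wrist_force: [0.0, -0.7, 0.7]
width: 0.0103
```

Run:
```python
from h import *
o=robot.get_obs();c=optics.get_calibration('wrist'); im=optics.snapshot('wrist')
cv2.imwrite('pics/w3.png',im[:,:,::-1]); print(o['tool_pos'],o['ee_rot'],o['qvel'].round(3),o['time'])
json.dump({k:np.array(v).tolist() for k,v in c.items()},open('w3.json','w'))
cv2.imwrite('pics/scene3.png',optics.snapshot('scene')[:,:,::-1])
o=robot.get_obs();print(o['tool_pos'],o['ee_rot'],o['qvel'].round(3),o['time']);print(proj('wrist',[.447,-.2173,.043]))
```

```text
[ 0.48689122 -0.21369578  0.21772581] [-3.14114967e+00 -6.97485872e-05  1.15013661e-01] [-0.002 -0.139 -0.821  0.001  0.936  0.002] 5.3
[ 0.49064624 -0.21581917  0.2254044 ] [ 3.13187804 -0.01387028  0.11514069] [-0.002  0.04   0.116 -0.    -0.053 -0.001] 5.4
[[314.88682673 274.6405035 ]]
```

View pics/w3.png

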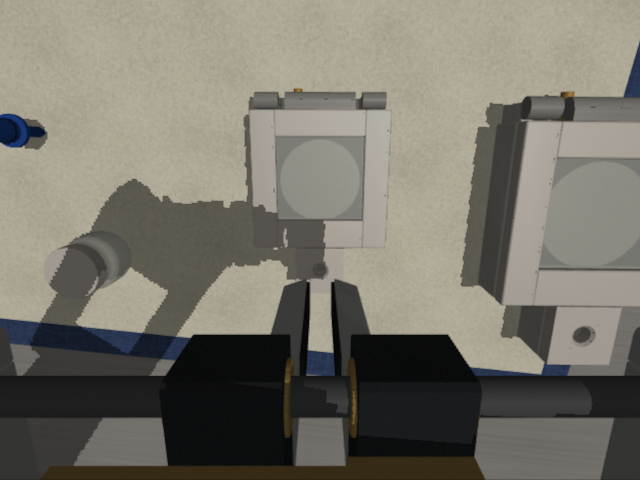

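View pics/scene3.png

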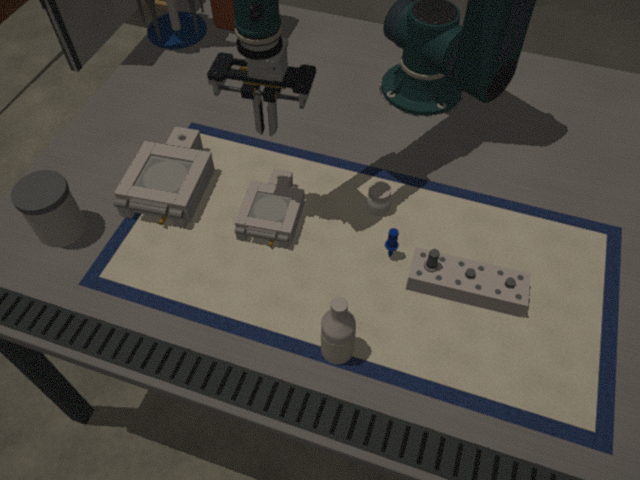

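```bash
cat > look.py <<'E'
import sys
from h import *
n=sys.argv[1]
optics.snapshot('scene') if len(sys.argv)>2 else None
c=optics.get_calibration('wrist'); o=robot.get_obs(); im=optics.snapshot('wrist')
cv2.imwrite(f'pics/{n}.png',im[:,:,::-1])
json.dump({k:np.array(v).tolist() for k,v in c.items()},open(n+'.json','w'))
print(o['tool_pos'],o['ee_rot'],np.abs(o['qvel']).max().round(3),o['wrist_force'].round(2),o['width'],o['time'])
E
cat > lc.py <<'E'
from h import *
def cal(n): return {k:np.array(v) if isinstance(v,list) else v for k,v in json.load(open(n+'.json')).items()}
E
python3 look.py w4
python3 - <<'E'
from h import *
cv2.imwrite('pics/top4.png',optics.snapshot('top')[:,:,::-1])
a=cv2.imread('pics/w4.png'); cv2.imwrite('pics/w4c.png',cv2.resize(a[190:310,240:400],None,fx=5,fy=5,interpolation=cv2.INTER_CUBIC))
a=cv2.imread('pics/top4.png'); cv2.imwrite('pics/top4c.png',cv2.resize(a[225:330,340:440],None,fx=5,fy=5,interpolation=cv2.INTER_CUBIC))
E
```

```text
[ 0.49064624 -0.21581917  0.2254044 ] [ 3.13187804 -0.01387028  0.11514069] 0.116 [ 0.21 -0.62  1.15] 0.018658986976179362 5.4
```

View pics/w4c.png

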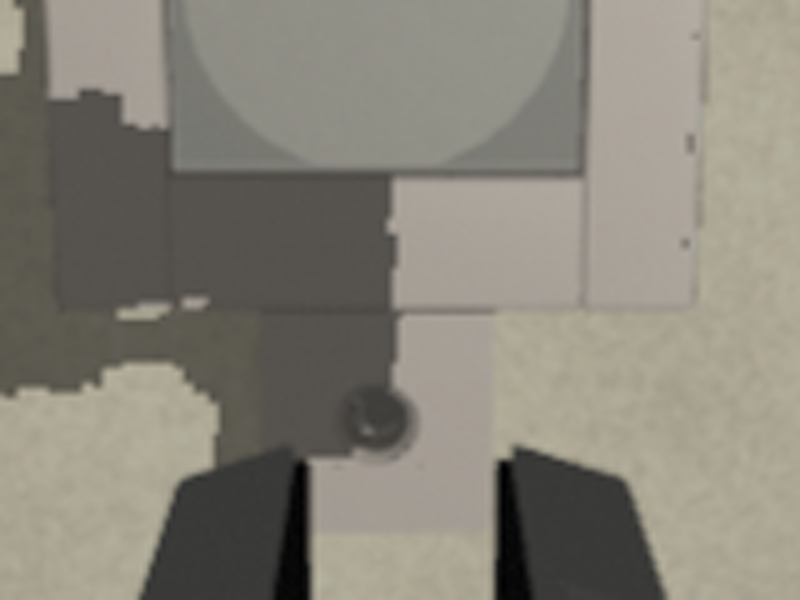

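View pics/top4c.png

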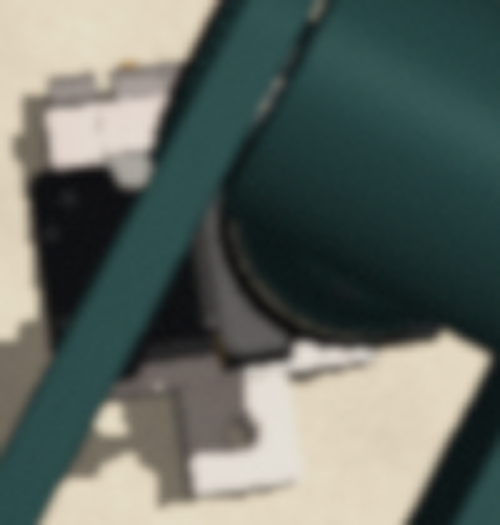

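apply_moves:
  moves:
    - [[-1, 0, 0], [0, 0, 0], 0.6]
    - [[-2, 0, 0], [0, 0, 0], 0.6]
    - [[-3, 0, 0], [0, 0, 0], 0.6]
    - [[-4, 0, 0], [0, 0, 0], 0.6]
    - [[-4, 0, 0], [0, 0, 0], 0.6]
    - [[-4, 0, 0], [0, 0, 0], 0.6]
    - [[-4, 0, 0], [0, 0, 0], 0.6]
    - [[-4, 0, 0], [0, 0, 0], 0.6]
    - [[-4, 0, 0], [0, 0, 0], 0.6]
    - [[-4, 0, 0], [0, 0, 0], 0.6]

```text
time: 6.33
tool_pos: [0.4475, -0.2186, 0.216]
ee_rot: [3.142, -0.0, 0.115]
wrist_force: [0.6, 0.3, -0.4]
width: 0.0566
```

```bash
python3 look.py w5
python3 - <<'E'
from h import *
a=cv2.imread('pics/w5.png'); cv2.imwrite('pics/w5c.png',cv2.resize(a[170:290,240:400],None,fx=5,fy=5,interpolation=cv2.INTER_CUBIC))
E
```

```text
[ 0.44754682 -0.21861041  0.21604216] [ 3.14157889e+00 -5.43570112e-06  1.15102546e-01] 0.002 [ 0.61  0.26 -0.43] 0.05664230137090645 6.3333
```

View pics/w5c.png

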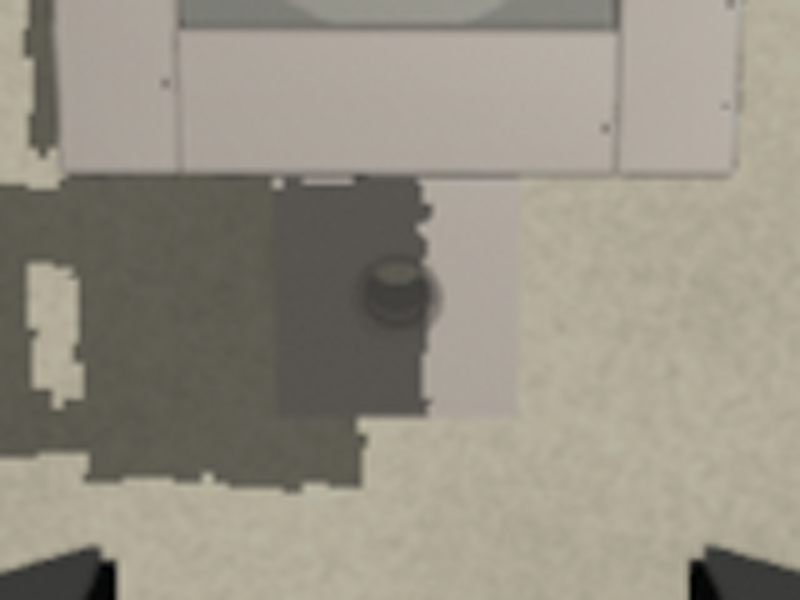

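Run:
```python
from lc import *
c=cal('w5'); Rm=cv2.Rodrigues(c['rvec'])[0]; print('cam C',-Rm.T@c['tvec'], Rm.round(3))
px=lambda p:(np.array(p)+.5)/5-.5+np.array([240,170])
for p in [(399,292),(398,296),(277,176),(519,176),(277,416),(519,416)]: print(p,back('',px(p),.043,c))
```

```text
cam C [ 0.52138134 -0.20958783  0.38104707] [[ 0.115 -0.993  0.   ]
 [-0.961 -0.111  0.255]
 [-0.253 -0.03  -0.967]]
(399, 292) [ 0.44854128 -0.2175012   0.043     ]
(398, 296) [ 0.44779217 -0.21740686  0.043     ]
(277, 176) [ 0.46686181 -0.19372017  0.043     ]
(519, 176) [ 0.47176046 -0.23614829  0.043     ]
(277, 416) [ 0.42303364 -0.19804751  0.043     ]
(519, 416) [ 0.42809229 -0.24187638  0.043     ]
```

Run:
```python
from h import *
setc([.4475,-.2186,.216],.115)
rows(lerp([[.571,.144,.264,.115]],[13],.6)[:10])
rows(lerp([[.571,.144,.264,.115]],[4],.6)+[[.571,.144,.264,.115,.6]]*6)
```

```text
[[1.26, -2.66, -0.37], [0, 0, 0.0], 0.6],
[[2.53, -5.32, -0.74], [0, 0, 0.0], 0.6],
[[3.79, -7.99, -1.11], [0, 0, 0.0], 0.6],
[[5.06, -10.65, -1.48], [0, 0, 0.0], 0.6],
[[6.32, -13.31, -1.85], [0, 0, 0.0], 0.6],
[[7.58, -15.97, -2.22], [0, 0, 0.0], 0.6],
[[8.85, -18.63, -2.58], [0, 0, 0.0], 0.6],
[[10.11, -21.29, -2.95], [0, 0, 0.0], 0.6],
[[11.37, -23.96, -3.32], [0, 0, 0.0], 0.6],
[[12.64, -26.62, -3.69], [0, 0, 0.0], 0.6],
[[0.95, -2.0, -0.28], [0, 0, 0.0], 0.6],
[[1.89, -3.99, -0.56], [0, 0, 0.0], 0.6],
[[2.84, -5.99, -0.83], [0, 0, 0.0], 0.6],
[[3.79, -7.98, -1.11], [0, 0, 0.0], 0.6],
[[3.79, -7.98, -1.11], [0, 0, 0.0], 0.6],
[[3.79, -7.98, -1.11], [0, 0, 0.0], 0.6],
[[3.79, -7.98, -1.11], [0, 0, 0.0], 0.6],
[[3.79, -7.98, -1.11], [0, 0, 0.0], 0.6],
[[3.79, -7.98, -1.11], [0, 0, 0.0], 0.6],
[[3.79, -7.98, -1.11], [0, 0, 0.0], 0.6],
```

apply_moves:
  moves:
    - [[1.26, -2.66, -0.37], [0, 0, 0], 0.6]
    - [[2.53, -5.32, -0.74], [0, 0, 0], 0.6]
    - [[3.79, -7.99, -1.11], [0, 0, 0], 0.6]
    - [[5.06, -10.65, -1.48], [0, 0, 0], 0.6]
    - [[6.32, -13.31, -1.85], [0, 0, 0], 0.6]
    - [[7.58, -15.97, -2.22], [0, 0, 0], 0.6]
    - [[8.85, -18.63, -2.58], [0, 0, 0], 0.6]
    - [[10.11, -21.29, -2.95], [0, 0, 0], 0.6]
    - [[11.37, -23.96, -3.32], [0, 0, 0], 0.6]
    - [[12.64, -26.62, -3.69], [0, 0, 0], 0.6]

```text
time: 7.22
tool_pos: [0.5428, 0.0619, 0.2531]
ee_rot: [3.141, -0.0, 0.115]
wrist_force: [1.0, -0.2, 0.7]
width: 0.0561
```

apply_moves:
  moves:
    - [[0.95, -2.0, -0.28], [0, 0, 0], 0.6]
    - [[1.89, -3.99, -0.56], [0, 0, 0], 0.6]
    - [[2.84, -5.99, -0.83], [0, 0, 0], 0.6]
    - [[3.79, -7.98, -1.11], [0, 0, 0], 0.6]
    - [[3.79, -7.98, -1.11], [0, 0, 0], 0.6]
    - [[3.79, -7.98, -1.11], [0, 0, 0], 0.6]
    - [[3.79, -7.98, -1.11], [0, 0, 0], 0.6]
    - [[3.79, -7.98, -1.11], [0, 0, 0], 0.6]
    - [[3.79, -7.98, -1.11], [0, 0, 0], 0.6]
    - [[3.79, -7.98, -1.11], [0, 0, 0], 0.6]

```text
time: 8.05
tool_pos: [0.5707, 0.143, 0.2642]
ee_rot: [3.141, -0.0, 0.113]
wrist_force: [0.1, 0.0, 0.3]
width: 0.0565
```

```bash
python3 look.py w6
python3 - <<'E'
from h import *
a=cv2.imread('pics/w6.png'); cv2.imwrite('pics/w6c.png',cv2.resize(a[170:290,240:400],None,fx=5,fy=5,interpolation=cv2.INTER_CUBIC))
E
```

```text
[0.57072446 0.14297493 0.26415161] [ 3.14133718e+00 -2.78841473e-05  1.13445707e-01] 0.003 [0.06 0.01 0.27] 0.05654721352111694 8.05
```

View pics/w6c.png

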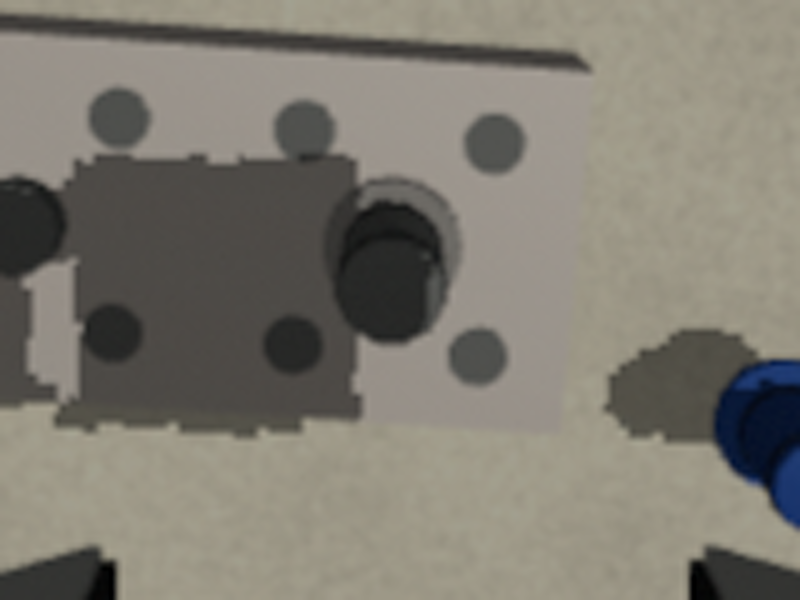

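View pics/w6.png

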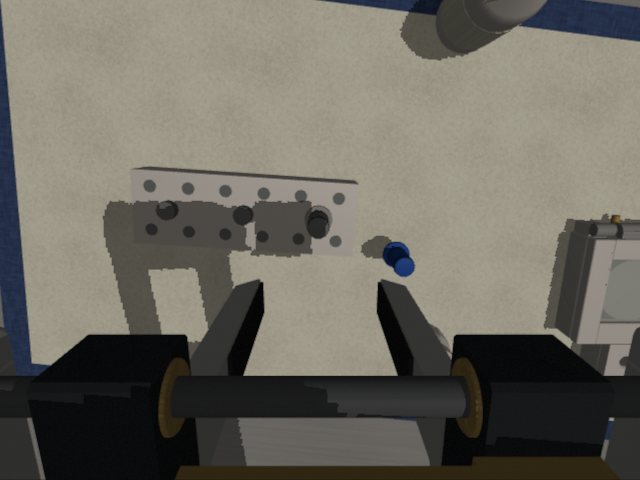

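Run:
```python
from lc import *
c=cal('w6'); px=lambda p:(np.array(p)+.5)/5-.5+np.array([240,170])
print('top',back('',px((388,289)),.091,c),'collar',back('',px((391,245)),.049,c))
for z,p in [(.045,(495,143)),(.045,(478,355)),(.045,(304,130)),(.045,(293,345)),(.045,(119,118)),(.045,(112,332))]: print(back('',px(p),z,c))
for p in [(388,289)]: print(proj('',[.5710,.1445,.091],c),px(p))
```

```text
top [0.57203074 0.14607201 0.091     ] collar [0.57204027 0.14575093 0.049     ]
[0.59418432 0.12736013 0.045     ]
[0.55048346 0.12536276 0.045     ]
[0.59245704 0.16551645 0.045     ]
[0.5482945  0.16333852 0.045     ]
[0.59067252 0.20233667 0.045     ]
[0.54683471 0.20044031 0.045     ]
[[318.81380384 228.71115421]] [317.2 227.4]
```

Run:
```python
from h import *
setc([.5707,.1430,.2642],.1134)
t=[.5719,.1457]
rows(lerp([[*t,.2,.115],[*t,.085,.115],[*t,.067,.115]],[3,5,2],.6))
```

```text
[[0.05, -0.08, 2.14], [0, 0, -0.001], 0.6],
[[0.1, -0.17, 4.28], [0, 0, -0.001], 0.6],
[[0.15, -0.25, 6.42], [0, 0, -0.002], 0.6],
[[0.15, -0.25, 8.72], [0, 0, -0.002], 0.6],
[[0.15, -0.25, 11.02], [0, 0, -0.002], 0.6],
[[0.15, -0.25, 13.32], [0, 0, -0.002], 0.6],
[[0.15, -0.25, 15.62], [0, 0, -0.002], 0.6],
[[0.15, -0.25, 17.92], [0, 0, -0.002], 0.6],
[[0.15, -0.25, 18.82], [0, 0, -0.002], 0.6],
[[0.15, -0.25, 19.72], [0, 0, -0.002], 0.6],
```

apply_moves:
  moves:
    - [[0.05, -0.08, 2.14], [0, 0, 0], 0.6]
    - [[0.1, -0.17, 4.28], [0, 0, 0], 0.6]
    - [[0.15, -0.25, 6.42], [0, 0, 0], 0.6]
    - [[0.15, -0.25, 8.72], [0, 0, 0], 0.6]
    - [[0.15, -0.25, 11.02], [0, 0, 0], 0.6]
    - [[0.15, -0.25, 13.32], [0, 0, 0], 0.6]
    - [[0.15, -0.25, 15.62], [0, 0, 0], 0.6]
    - [[0.15, -0.25, 17.92], [0, 0, 0], 0.6]
    - [[0.15, -0.25, 18.82], [0, 0, 0], 0.6]
    - [[0.15, -0.25, 19.6], [0, 0, 0], 0.6]

```text
time: 8.93
tool_pos: [0.5712, 0.1461, 0.0666]
ee_rot: [3.141, 0.002, 0.114]
wrist_force: [0.6, -0.1, -0.8]
width: 0.0563
```

apply_moves:
  moves:
    - [[0, 0, 0], [0, 0, 0], 0.6]
    - [[0, 0, 0], [0, 0, 0], 0.6]
    - [[0, 0, 0], [0, 0, 0], 0.5]
    - [[0, 0, 0], [0, 0, 0], 0.5]
    - [[0, 0, 0], [0, 0, 0], 0.5]
    - [[0, 0, 0], [0, 0, 0], 0.5]
    - [[0, 0, 0], [0, 0, 0], 0.5]
    - [[0, 0, 0], [0, 0, 0], 0.5]
    - [[0, 0, 0], [0, 0, 0], 0.5]
    - [[0, 0, 0], [0, 0, 0], 0.5]

```text
time: 9.77
tool_pos: [0.5721, 0.1465, 0.068]
ee_rot: [3.142, 0.0, 0.115]
wrist_force: [-0.1, -0.5, 0.1]
width: 0.0474
```

```bash
python3 look.py w7
```

```text
[0.57205187 0.14653365 0.06804403] [3.14151072e+00 1.88401865e-05 1.14796405e-01] 0.002 [-0.13 -0.54  0.14] 0.047373836607922014 9.7667
```

View pics/w7.png

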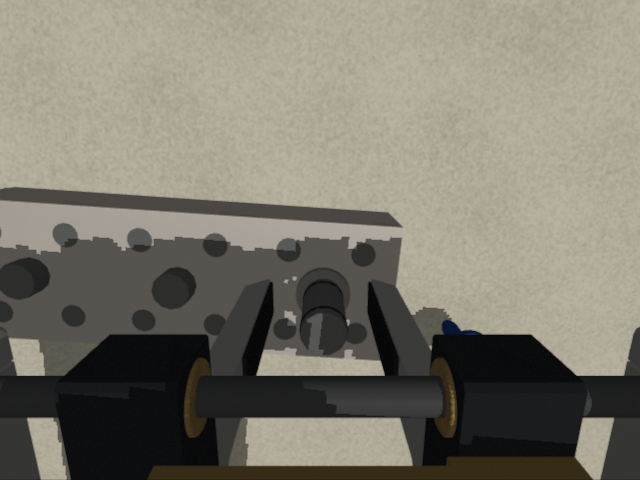

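apply_moves:
  moves:
    - [[0, 0, 0], [0, 0, 0], 0.35]
    - [[0, 0, 0], [0, 0, 0], 0.25]
    - [[0, 0, 0], [0, 0, 0], 0.15]
    - [[0, 0, 0], [0, 0, 0], 0]
    - [[0, 0, 0], [0, 0, 0], 0]
    - [[0, 0, 0], [0, 0, 0], 0]
    - [[0, 0, 0], [0, 0, 0], 0]
    - [[0, 0, 0], [0, 0, 0], 0]
    - [[0, 0, 0], [0, 0, 0], 0]
    - [[0, 0, 0], [0, 0, 0], 0]

```text
time: 10.65
tool_pos: [0.5721, 0.1465, 0.0681]
ee_rot: [3.141, -0.0, 0.115]
wrist_force: [0.4, -0.4, -0.3]
width: 0.0189
```

```bash
python3 look.py w8
```

```text
[0.5720721  0.14650001 0.06806414] [ 3.14145555e+00 -1.58437620e-05  1.14764671e-01] 0.003 [ 0.4  -0.42 -0.33] 0.018943083440840412 10.65
```

View pics/w8.png

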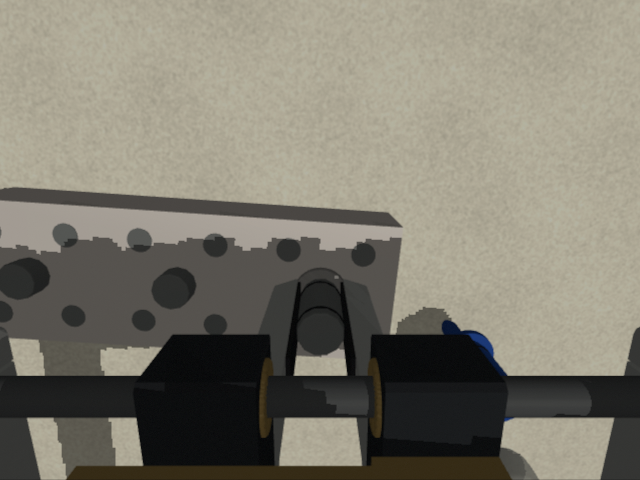

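Run:
```python
from h import *
setc([.5721,.1465,.0681],.115)
rows(lerp([[.5721,.1465,.088,.115],[.5721,.1465,.178,.115]],[3,6],0)+[[.5721,.1465,.178,.115,0]])
t=[.4478,-.2174]
rows(lerp([[*t,.178,.115]],[15],0)[:10])
rows(lerp([[*t,.178,.115],[*t,.125,.115]],[5,3],0)+[[*t,.125,.115,0]]*2)
```

```text
[[-0.0, 0.0, -0.66], [0, 0, 0.0], 0],
[[-0.0, 0.0, -1.33], [0, 0, 0.0], 0],
[[-0.0, 0.0, -1.99], [0, 0, 0.0], 0],
[[-0.0, 0.0, -3.49], [0, 0, 0.0], 0],
[[-0.0, 0.0, -4.99], [0, 0, 0.0], 0],
[[-0.0, 0.0, -6.49], [0, 0, 0.0], 0],
[[-0.0, 0.0, -7.99], [0, 0, 0.0], 0],
[[-0.0, 0.0, -9.49], [0, 0, 0.0], 0],
[[-0.0, 0.0, -10.99], [0, 0, 0.0], 0],
[[-0.0, 0.0, -10.99], [0, 0, 0.0], 0],
[[-1.1, 2.31, 0.0], [0, 0, 0.0], 0],
[[-2.2, 4.63, 0.0], [0, 0, 0.0], 0],
[[-3.3, 6.94, 0.0], [0, 0, 0.0], 0],
[[-4.41, 9.26, 0.0], [0, 0, 0.0], 0],
[[-5.51, 11.57, 0.0], [0, 0, 0.0], 0],
[[-6.61, 13.89, 0.0], [0, 0, 0.0], 0],
[[-7.71, 16.2, 0.0], [0, 0, 0.0], 0],
[[-8.81, 18.52, 0.0], [0, 0, 0.0], 0],
[[-9.91, 20.83, 0.0], [0, 0, 0.0], 0],
[[-11.02, 23.15, 0.0], [0, 0, 0.0], 0],
[[-1.1, 2.31, 0.0], [0, 0, 0.0], 0],
[[-2.2, 4.63, 0.0], [0, 0, 0.0], 0],
[[-3.3, 6.94, 0.0], [0, 0, 0.0], 0],
[[-4.4, 9.26, 0.0], [0, 0, 0.0], 0],
[[-5.5, 11.57, 0.0], [0, 0, 0.0], 0],
[[-5.5, 11.57, 1.77], [0, 0, 0.0], 0],
[[-5.5, 11.57, 3.53], [0, 0, 0.0], 0],
[[-5.5, 11.57, 5.3], [0, 0, 0.0], 0],
[[-5.5, 11.57, 5.3], [0, 0, 0.0], 0],
[[-5.5, 11.57, 5.3], [0, 0, 0.0], 0],
```

apply_moves:
  moves:
    - [[0, 0, -0.66], [0, 0, 0], 0]
    - [[0, 0, -1.33], [0, 0, 0], 0]
    - [[0, 0, -1.99], [0, 0, 0], 0]
    - [[0, 0, -3.49], [0, 0, 0], 0]
    - [[0, 0, -4.99], [0, 0, 0], 0]
    - [[0, 0, -6.49], [0, 0, 0], 0]
    - [[0, 0, -7.99], [0, 0, 0], 0]
    - [[0, 0, -9.49], [0, 0, 0], 0]
    - [[0, 0, -10.99], [0, 0, 0], 0]
    - [[0, 0, -10.99], [0, 0, 0], 0]

```text
time: 11.53
tool_pos: [0.5741, 0.1469, 0.183]
ee_rot: [-3.141, -0.008, 0.115]
wrist_force: [0.8, 0.3, -0.6]
width: 0.0197
```

apply_moves:
  moves:
    - [[-1.1, 2.31, 0], [0, 0, 0], 0]
    - [[-2.2, 4.63, 0], [0, 0, 0], 0]
    - [[-3.3, 6.94, 0], [0, 0, 0], 0]
    - [[-4.41, 9.26, 0], [0, 0, 0], 0]
    - [[-5.51, 11.57, 0], [0, 0, 0], 0]
    - [[-6.61, 13.89, 0], [0, 0, 0], 0]
    - [[-7.71, 16.2, 0], [0, 0, 0], 0]
    - [[-8.81, 18.52, 0], [0, 0, 0], 0]
    - [[-9.91, 20.83, 0], [0, 0, 0], 0]
    - [[-11.02, 23.15, 0], [0, 0, 0], 0]

```text
time: 12.37
tool_pos: [0.4884, -0.0971, 0.1777]
ee_rot: [3.142, 0.0, 0.115]
wrist_force: [1.0, -0.6, 0.2]
width: 0.0194
```

apply_moves:
  moves:
    - [[-1.1, 2.31, 0], [0, 0, 0], 0]
    - [[-2.2, 4.63, 0], [0, 0, 0], 0]
    - [[-3.3, 6.94, 0], [0, 0, 0], 0]
    - [[-4.4, 9.26, 0], [0, 0, 0], 0]
    - [[-5.5, 11.57, 0], [0, 0, 0], 0]
    - [[-5.5, 11.57, 1.77], [0, 0, 0], 0]
    - [[-5.5, 11.57, 3.53], [0, 0, 0], 0]
    - [[-5.5, 11.57, 5.3], [0, 0, 0], 0]
    - [[-5.5, 11.57, 5.3], [0, 0, 0], 0]
    - [[-5.5, 11.57, 5.3], [0, 0, 0], 0]

```text
time: 13.2
tool_pos: [0.4469, -0.2168, 0.1239]
ee_rot: [-3.14, 0.002, 0.115]
wrist_force: [-0.1, -0.4, 0.1]
width: 0.0196
```

```bash
python3 look.py w9 settle
python3 - <<'E'
from h import *
cv2.imwrite('pics/scene9.png',optics.snapshot('scene')[:,:,::-1])
a=cv2.imread('pics/w9.png'); cv2.imwrite('pics/w9c.png',cv2.resize(a[220:340,240:400],None,fx=5,fy=5,interpolation=cv2.INTER_CUBIC))
a=cv2.imread('pics/scene9.png'); cv2.imwrite('pics/scene9c.png',cv2.resize(a[100:220,220:380],None,fx=5,fy=5,interpolation=cv2.INTER_CUBIC))
E
```

```text
[ 0.44775076 -0.21721666  0.12523871] [3.14157357e+00 2.12861501e-05 1.14940106e-01] 0.032 [-0.37 -0.39  0.58] 0.0192789971201395 13.25
```

View pics/w9c.png

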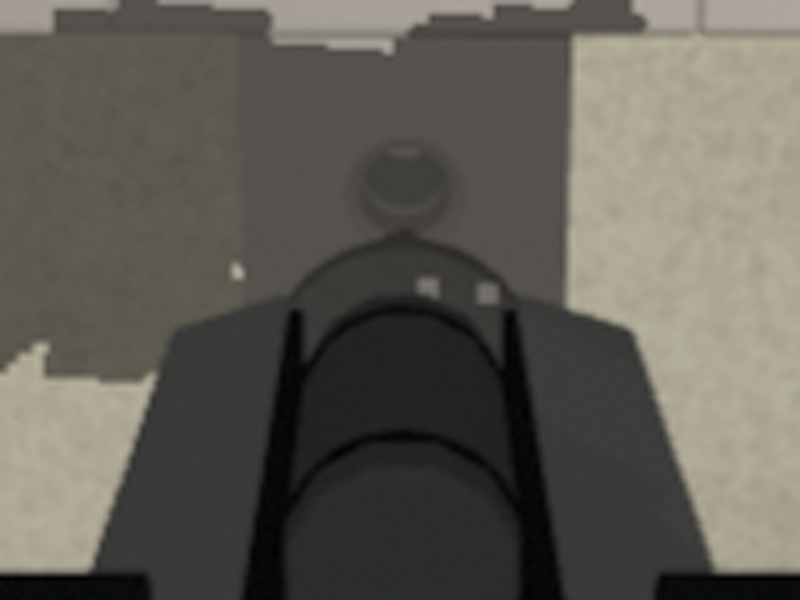

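View pics/scene9c.png

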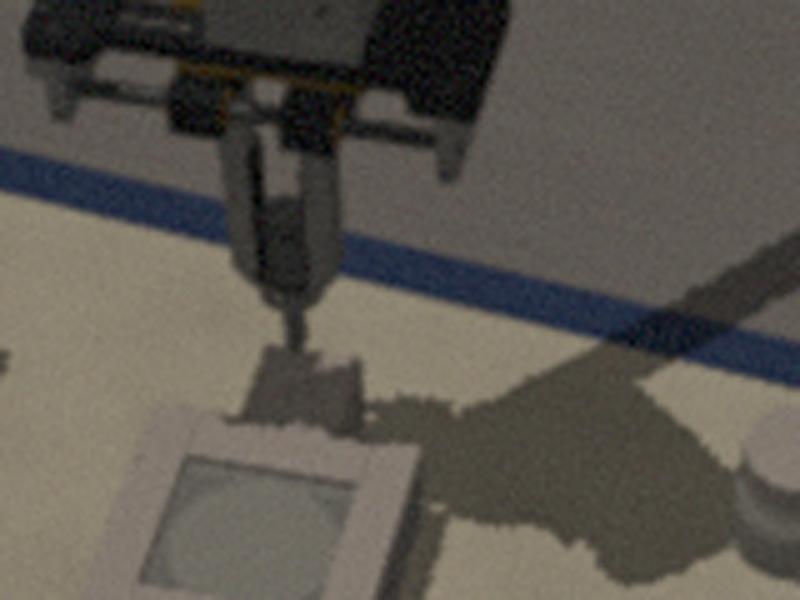

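Run:
```python
from lc import *
c=cal('w9'); px=lambda p:(np.array(p)+.5)/5-.5+np.array([240,220])
print('hole',back('',px((404,186)),.043,c))
ipx=lambda u:((u-np.array([240,220])+.5)*5-.5)
print('tongue',np.mean([back('',px(p),.043,c) for p in [(242,36),(572,36)]],0))
print('grip top',back('',px((403,465)),.125+.023,c), 'pred tip, collar',[ipx(proj('',[.4478,-.2172,z],c)[0]) for z in (.066,.102,.148)])
```

```text
hole [ 0.44882567 -0.21691308  0.043     ]
tongue [ 0.46922053 -0.21495345  0.043     ]
grip top [ 0.45660378 -0.21581533  0.148     ] pred tip, collar [array([405.57947278, 247.71221444]), array([406.24109499, 356.57800126]), array([407.51483318, 566.16363244])]
```

apply_moves:
  moves:
    - [[0.03, 0, 0.5], [0, 0, 0], 0]
    - [[0.03, 0, 1.0], [0, 0, 0], 0]
    - [[0.03, 0, 1.4], [0, 0, 0], 0]
    - [[0.03, 0, 1.7], [0, 0, 0], 0]
    - [[0.03, 0, 2.0], [0, 0, 0], 0]
    - [[0.03, 0, 2.2], [0, 0, 0], 0]
    - [[0.03, 0, 2.4], [0, 0, 0], 0]
    - [[0.03, 0, 2.6], [0, 0, 0], 0]
    - [[0.03, 0, 2.8], [0, 0, 0], 0]
    - [[0.03, 0, 2.8], [0, 0, 0], 0]

```text
time: 14.18
tool_pos: [0.4478, -0.2172, 0.0965]
ee_rot: [-3.141, 0.001, 0.115]
wrist_force: [0.4, -0.2, -0.1]
width: 0.02
```

```bash
python3 look.py w10 settle
python3 - <<'E'
from h import *
a=cv2.imread('pics/w10.png'); cv2.imwrite('pics/w10c.png',cv2.resize(a[220:340,240:400],None,fx=5,fy=5,interpolation=cv2.INTER_CUBIC))
E
```

```text
[ 0.44790064 -0.2172132   0.09674027] [-3.14139684e+00  3.52421621e-04  1.14795583e-01] 0.005 [ 0.81 -0.17  0.26] 0.019465820493343913 14.2333
```

View pics/w10c.png

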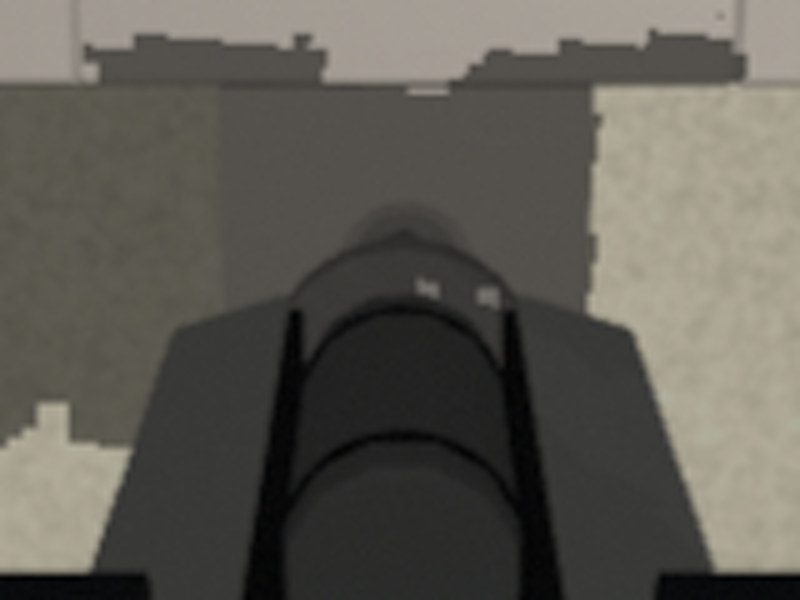

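No force and the tip is about 5 mm into the lid hole, so I'll continue down.

apply_moves:
  moves:
    - [[0, 0, 0.3], [0, 0, 0], 0]
    - [[0, 0, 0.6], [0, 0, 0], 0]
    - [[0, 0, 0.9], [0, 0, 0], 0]
    - [[0, 0, 1.2], [0, 0, 0], 0]
    - [[0, 0, 1.5], [0, 0, 0], 0]
    - [[0, 0, 1.8], [0, 0, 0], 0]
    - [[0, 0, 2.1], [0, 0, 0], 0]
    - [[0, 0, 2.4], [0, 0, 0], 0]
    - [[0, 0, 2.7], [0, 0, 0], 0]
    - [[0, 0, 2.7], [0, 0, 0], 0]

```text
time: 15.12
tool_pos: [0.4476, -0.217, 0.0691]
ee_rot: [-3.141, 0.001, 0.115]
wrist_force: [0.5, 0.2, -0.4]
width: 0.0195
```

apply_moves:
  moves:
    - [[0, 0, 0.1], [0, 0, 0], 0]
    - [[0, 0, 0.2], [0, 0, 0], 0]
    - [[0, 0, 0.3], [0, 0, 0], 0]
    - [[0, 0, 0.35], [0, 0, 0], 0]
    - [[0, 0, 0.4], [0, 0, 0], 0]
    - [[0, 0, 0.45], [0, 0, 0], 0]
    - [[0, 0, 0.5], [0, 0, 0], 0]
    - [[0, 0, 0.5], [0, 0, 0], 0]
    - [[0, 0, 0.5], [0, 0, 0], 0]
    - [[0, 0, 0.5], [0, 0, 0], 0]

```text
time: 15.95
tool_pos: [0.4481, -0.2173, 0.0659]
ee_rot: [3.141, -0.0, 0.115]
wrist_force: [-2.5, 0.9, 4.5]
width: 0.0194
```

apply_moves:
  moves:
    - [[0, 0, 0.05], [0, 0, 0], 0]
    - [[0, 0, 0.1], [0, 0, 0], 0]
    - [[0, 0, 0.15], [0, 0, 0], 0]
    - [[0, 0, 0.2], [0, 0, 0], 0]
    - [[0, 0, 0.25], [0, 0, 0], 0]
    - [[0, 0, 0.3], [0, 0, 0], 0]
    - [[0, 0, 0.3], [0, 0, 0], 0]
    - [[0, 0, 0.3], [0, 0, 0], 0]
    - [[0, 0, 0.3], [0, 0, 0], 0]
    - [[0, 0, 0.3], [0, 0, 0], 0]

```text
time: 16.78
tool_pos: [0.4482, -0.2174, 0.0657]
ee_rot: [3.141, -0.001, 0.115]
wrist_force: [-6.9, 3.6, 17.7]
width: 0.0198
```

```bash
python3 look.py w11 settle
python3 - <<'E'
from h import *
cv2.imwrite('pics/scene11.png',optics.snapshot('scene')[:,:,::-1])
o=robot.get_obs();print(o['tool_pos'],o['wrist_force'],o['width'])
E
```

```text
[ 0.44819993 -0.21736528  0.06569556] [ 3.14061464e+00 -8.12014097e-04  1.14973861e-01] 0.001 [-7.13  5.08 18.25] 0.019691937848698608 16.8333
[ 0.4482022  -0.21737221  0.06571244] [-6.44980274  4.91832354 18.87318963] 0.0191703710139432
```

View pics/w11.png

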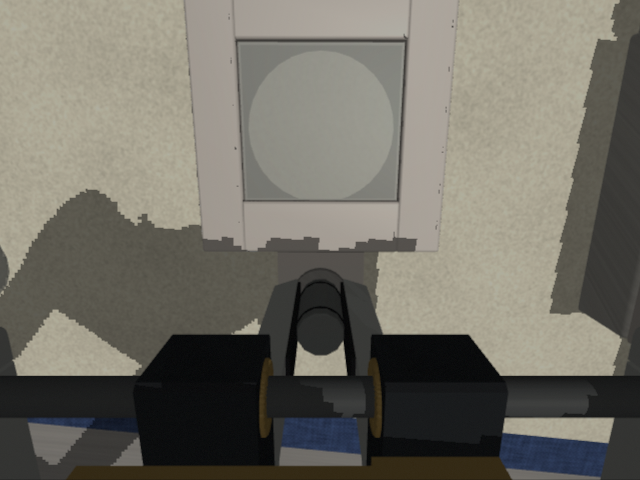

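View pics/scene11.png

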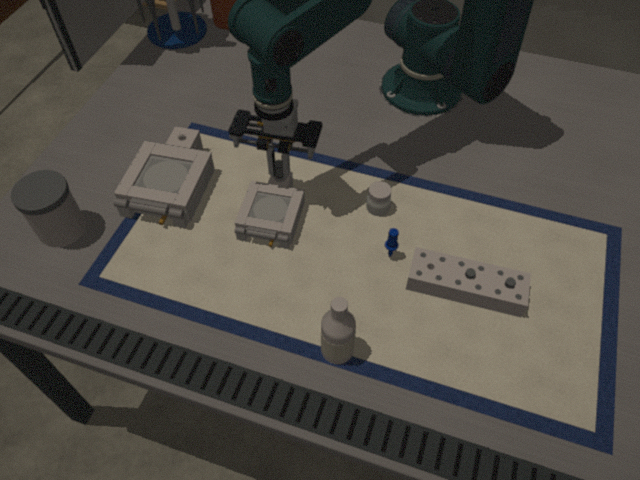

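Seated with a steady push of about 18 N. The lid is flat and the tubes, bottle and jar have not moved.

Run:
```python
from h import *
print(job.close_job()); o=robot.get_obs();print(o['time'],o['tool_pos'],o['wrist_force'],o['width'])
```

```text
the job is handed in; nothing more can be done
None
the job is handed in; nothing more can be done
```

I swung the lid shut with the closed fingertips, took the pin out of the rack, pushed it down through both holes and handed the job in while still pressing. No verdict was given, and I could not read the robot's state after handing in.

My last checks, at about 16.8 s of the 54 s allowed:
- **Seating:** the TCP was at z = 0.0657 m. I expected about 0.066 m with the collar seated, so the pin had not slipped in the grip.
- **Push:** the force was steady at about 18 N vertically, with a sideways part of about 8 N. No single contact force was measured directly.
- **Grip:** the finger opening read 19 to 20 mm on the 20 mm grip, so the pin was still held.
- **Alignment:** the TCP was at (0.448, -0.217), less than 1 mm from my estimate of the hole. My hole measurements from different views differed by up to about 1.5 mm, but the pin went in without resistance.
- **Scene:** in the last picture the lid lay flat and the tubes, bottle and jar had not visibly moved.

One thing disagreed: early on, two fast moves ended about 20 mm short of the commanded point, because the arm hit its speed limit. I reset my reference from the measured pose and carried on.

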